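# Sort the stray tyre gauge and wheel nut cover into the caddy

### The job

Tidy the shelf by sorting the two stray items into the rotating caddy: lay the pencil tyre gauge flat in the caddy's long rectangular tray and put the wheel nut cover in the caddy's round dish. Either may go first.

Things in the scene. Friction and masses are not known exactly. Their poses are not given: they have to be found in the camera images.
- tyre_gauge: Chrome pencil tyre gauge lying on the shelf: straight barrel 14 mm wide and high, 124 mm long in all, with a 22 mm wide head at its +x end (x 47 to 63 mm). Origin: on the underside, mid-length, near the centre of mass; x along the barrel to the head, z up. Grip it across the barrel there. 60 g; does not roll. Not the short screwdriver with a thick handle that also lies there.
- nut_cover: Wheel nut cover: small blue plastic hexagonal cap with domed top, standing upright on the shelf, 42 mm tall, 34 mm wide to the grip in any direction at heights 5 to 34 mm, foot 37 mm across. Origin: centre of its underside, z up. 30 g. Not the bare steel socket of similar size standing nearby.
- tray (a point): Centre of the inner floor of the long grey tray on the black 300 mm caddy disc: inside 182 mm along its x, 84 mm along its y; walls rise 16 mm above the floor, which is 36 mm above the shelf; z up. The disc starts at varied angles and turns, stiffly (0.25 N m), about a vertical axis 64 mm from here along +y. The gauge fits only lengthwise, either way round; part the fingers little inside.
- dish (a point): Centre of the inner floor of the white ceramic round dish fixed on the same caddy: about 100 mm across inside, 110 mm outside, rim 14 mm above this point; floor 36 mm above the shelf; z up. Beside it on the caddy is a closed red hinged-lid box, 80 by 62 mm, its top 33 mm above this floor, not used.
Things that resemble listed ones, but are neither listed nor needed, are in the scene too. Leave any pink look-alike of the nut_cover alone.

How it is judged:
At the end, for the whole second after the job is handed in: Gauge flat (within 9.5 degrees of level) in the long tray, its middle within 40 mm lengthwise and 36 mm sideways of the centre and under 16 mm above the floor; nut cover in the dish, within 36 mm of its centre and under 22 mm above its floor; both released and at rest (x of tyre_gauge in the frame of tray between -0.04 and 0.04 m and y of tyre_gauge in the frame of tray between -0.036 and 0.036 m and z of tyre_gauge in the frame of tray between -0.005 and 0.016 m and angle between tyre_gauge's own x axis and vertical between 1.4 and 1.74 rad and horizontal distance between nut_cover and dish below 0.036 m and z of nut_cover in the frame of dish between -0.005 and 0.022 m and linear speed of each of tyre_gauge, nut_cover below 0.02 m/s); the robot touches nothing.
It also fails if it takes over 58 s, if anything falls off the work surface, if the arm or the gripper's body presses on something with over 40 N, if the wrist force passes 120 N, or if a joint passes its speed limit or range.

### The arm

A 7-joint arm with a two-finger parallel gripper is mounted at the origin on the work surface. World frame = base frame: x ahead of the robot, y to its left, z up, the work surface at z = 0. Lengths are in m, angles in rad, forces in N, time in s.
With the tool pointing down it reaches from about 0.425 to 0.875 m from the base axis. Payload 9.9 kg.
Tool frame: the origin (TCP) lies between the finger pads; the fingertips stand 11 mm ahead of it and the grasp point (between the pads) lies 8 mm behind it; y points along the fingers, z is the direction in which the jaws open and shut, and the axes are right-handed (so a half turn about y gives the same grasp; the last joint's range is limited). The gripper opens to 85 mm and grips with 20 to 120 N. Pads are 22 mm wide; open, the fingers measure 114 mm over their backs; the gripper's body (76 mm by 85 mm) begins 54 mm behind the grasp point. The pads swing forward as they close: fully open they stand 13 mm farther back than shut.
Start: joints at [1.023, 0.576, 0.025, 1.437, -0.015, 1.129, -0.057], TCP at [0.302, -0.604, 0.242] pointing down, gripper open.
Joint ranges: [-2.76, 2.76], [-0.34, 2.15], [-1.52, 1.57], [0.19, 2.46], [-1.09, 4.23], [0.17, 1.99], [-2.82, 2.82]. Speed limits (rad/s): [2.22, 2.22, 3.01, 3.01, 3.14, 3.14, 3.14].

### API

Orientations are given as a unit quaternion [w, x, y, z].
In Python, from plant import bot gives the robot as it stands. The module is installed in compiled form; this text tells all that it offers.
- The arm moves only by the shell command python3 -m pendant 'ROWS' [FORCE]. ROWS is a JSON object of lists of equal length, an entry for each row: "claw": the opening, from 0 (shut) to 1 (fully open); "translation": the shift along the tool's x, y, z in m, a list of three; "twist": the turn about the tool's y in degrees. In form: {"claw": [claw, ...], "translation": [[tx, ty, tz], ...], "twist": [twist, ...]}. A call has exactly 10 rows; each row is the pose to reach, as a shift and turn from the pose measured when the call began, along the tool's axes at that moment; what a row does not reach only later rows make up. A row lasts 1/8 s, in which the tool goes at most 62.5 mm and 10.7 degrees, less where a joint would pass 70% of its speed; a pose out of reach is approached as far as the arm can. A call with a gripper value outside its range is refused whole. The fingers move at their own pace and stop on an object; FORCE is the grip in N (left out, the last holds). Time passes only in rows, so rows that repeat a pose let the fingers close, or fill a call up. It gives the time, the measured TCP pose, the force and the opening at its end, in the units of the state.
- bot.sense(): the state, without advancing time (a new reading comes with each control period).
- bot.camera(name): name is "scene" or "top" or "wrist"; returns a dict with "image" (420x560x3 uint8, blue, green, red), "camera_matrix" (3x3 intrinsics, pixels), "xyz" and "rotation" of the camera in the world; the wrist camera has in their place "T_tool_cam" (4x4, takes a point from camera to tool coordinates, whose origin is the TCP and whose axes are the tool frame's). Camera axes: x right, y down, z forward; pixel columns grow to the right and rows downward; lengths in m; the calibration is good to about 2 mm. A picture is of the moment at which its call begins: read the wrist's pose just before it. There is no depth.
- bot.finish_job(): hands the job in, once; it reports no verdict.
Trained networks look in a picture, given as the dict that the camera call returned (one of the last four; its "shot" number tells which), for a name from the list of things; names that differ only in an ending like _2 or _b are one class to them, and where a whole thing is asked for, a point or a joint stands for the part that bears it (a point fixed in the world has none). Each returns a list of dicts, best first, with "confidence" (0 to 1); they miss things now and then, are a little off and sometimes report something else, mostly with a low value. They report only what shows in the picture. A call takes as long as a camera call. They do not tell look-alikes from the thing itself.
- bot.look_for(picture, name): "centre" ([row, column] in pixels, amid what is visible of it).
- bot.place_of(picture, name): "centre" ([row, column] in pixels: a listed point, or the origin of a listed thing).
The state is a dict: "time_s": time; "q": joint angles; "qd": joint speeds; "joint_efforts": joint torques, N m; "position": TCP position; "eef_rot": TCP orientation; "contact_force": force on the tool from outside, world axes, zero at the start; "moment": the same for the moment, N m; "opening": finger opening in m.
Only numpy, scipy, OpenCV 4.12 (cv2) and the standard library are available. Lean on these libraries where they do the work, as an engineer would, in place of code of your own. Each camera call takes 0.05 s, during which the arm holds its last target.

## Working session

There is one attempt and no reset: what is moved stays moved. The work goes in short steps, Python scripts to look and compute and a shell command to move; the robot and the scene stay as the last step left them, time stands still between calls to the robot, and variables do not carry over. Pictures are saved under pics/ and viewed, and the job is handed in when it is done.

```bash
mkdir -p pics
cat > h.py <<'E'
import numpy as np, cv2
from scipy.spatial.transform import Rotation as R
from plant import bot
def Rq(q): return R.from_quat([q[1],q[2],q[3],q[0]]).as_matrix()
def cam_pose(p,s=None):
    if 'xyz' in p:
        r=np.array(p['rotation']); 
        if r.size==4: r=Rq(r.ravel())
        return np.array(p['xyz']), r
    T=np.array(p['T_tool_cam']); Rt=Rq(s['eef_rot']); return np.array(s['position'])+Rt@T[:3,3], Rt@T[:3,:3]
def ray(p,rc,z,s=None):
    o,r=cam_pose(p,s); K=np.array(p['camera_matrix'])
    d=r@np.linalg.inv(K)@np.array([rc[1],rc[0],1.]); return o+d*(z-o[2])/d[2]
def proj(p,X,s=None):
    o,r=cam_pose(p,s); K=np.array(p['camera_matrix']); v=K@(r.T@(np.array(X)-o)); return v[1]/v[2],v[0]/v[2]
def totool(s,X):
    return Rq(s['eef_rot']).T@(np.array(X)-np.array(s['position']))
E
python3 - <<'E'
from h import *
s=bot.sense(); print(s['time_s'],s['position'],s['eef_rot'],s['opening']); print(Rq(s['eef_rot']).round(3))
for n in ['top','scene','wrist']:
    p=bot.camera(n); cv2.imwrite(f'pics/{n}0.png',p['image'])
    if n!='wrist': print(n,p['xyz'],p['rotation'])
    else: print(p['T_tool_cam'])
    for t,z in [('tyre_gauge',0.0),('nut_cover',0.0),('tray',.036),('dish',.036)]:
        for d in bot.place_of(p,t): print(n,t,d['confidence'],np.round(d['centre']),ray(p,d['centre'],z,s).round(3))
E
```

```text
0.0 [ 0.3018053  -0.60327404  0.24145136] [ 0.16239808 -0.16272251  0.68872608 -0.68760791] 0.08527259327147019
[[-0.894 -0.001  0.447]
 [-0.447  0.001 -0.894]
 [ 0.    -1.    -0.002]]
top [ 0.34537984 -0.00291108  0.92826964] [-0.08179706  0.71366846 -0.69156496  0.07566022]
top tyre_gauge 0.76 [180. 143.] [0.612 0.283 0.   ]
top nut_cover 0.74 [221. 262.] [0.536 0.045 0.   ]
top nut_cover 0.55 [179. 249.] [0.619 0.073 0.   ]
top tray 0.9 [249. 454.] [ 0.486 -0.314  0.036]
top dish 0.65 [182. 413.] [ 0.613 -0.242  0.036]
scene [0.95156431 0.24472404 0.62841122] [-0.16785046  0.47124597  0.81240627 -0.29958223]
scene tyre_gauge 0.67 [342. 408.] [0.619 0.285 0.   ]
scene nut_cover 0.75 [249. 298.] [ 0.544  0.045 -0.   ]
scene nut_cover 0.65 [287. 292.] [0.622 0.074 0.   ]
scene tray 0.96 [155. 167.] [ 0.484 -0.318  0.036]
scene dish 0.8 [206. 156.] [ 0.612 -0.237  0.036]
[[ 9.88000856e-04  9.63115542e-01  2.69086375e-01 -6.78071234e-02]
 [ 1.00528861e-04 -2.69086601e-01  9.63115980e-01 -1.31843713e-01]
 [ 9.99999507e-01 -9.24508466e-04 -3.62678701e-04 -3.08733191e-04]
 [ 0.00000000e+00  0.00000000e+00  0.00000000e+00  1.00000000e+00]]
```

View pics/top0.png

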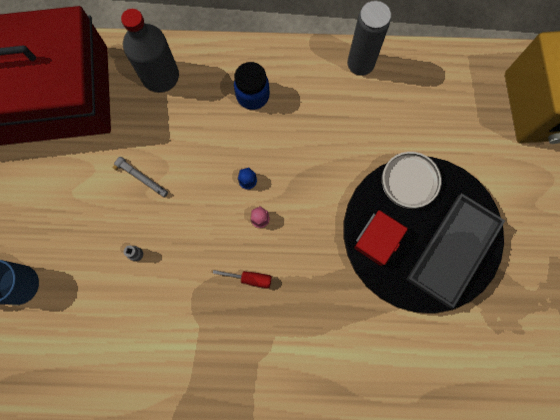

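View pics/scene0.png

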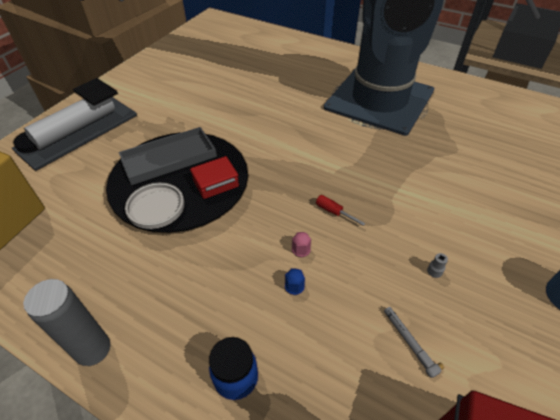

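Candidates in top view. Gauge: chrome stick at (177,141) with its wider head at (162,121); the red-handled screwdriver at (278,245) is the look-alike. Nut cover: blue cap at (179,249), with a pink look-alike at (217,260) and a steel socket at (253,133). I'll confirm these in crops and measure the axes.

Run:
```python
from h import *
im=cv2.imread('pics/top0.png')
a=cv2.resize(im[140:290,95:285],None,fx=4,fy=4,interpolation=cv2.INTER_CUBIC)
cv2.imwrite('pics/c1.png',a)
b=cv2.resize(im[145:320,335:515],None,fx=3.4,fy=3.4,interpolation=cv2.INTER_CUBIC)
cv2.imwrite('pics/c2.png',b)
```

```text
(no output)
```

View pics/c1.png

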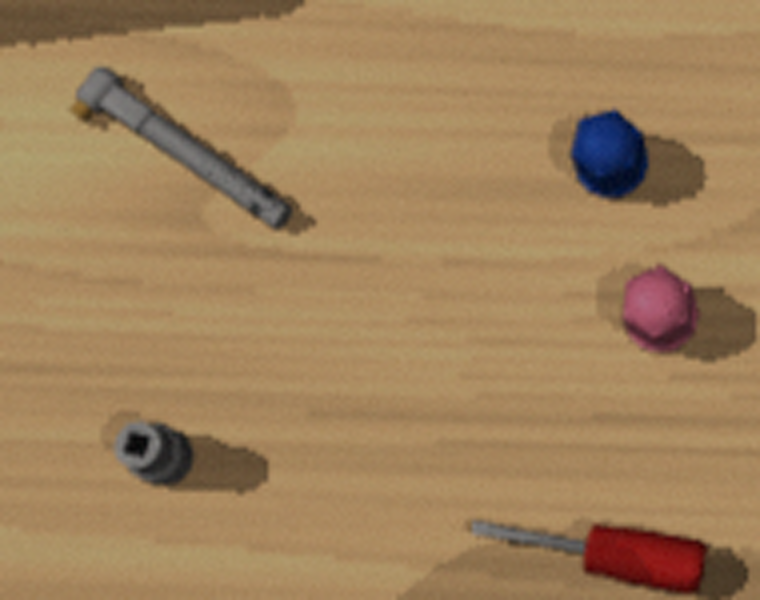

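View pics/c2.png

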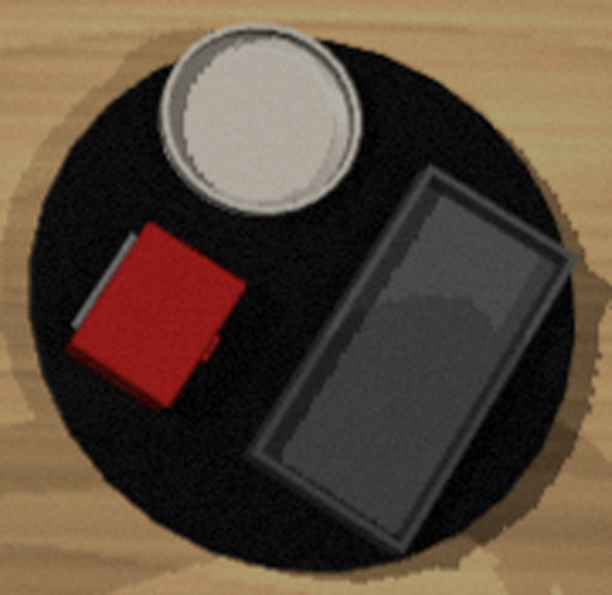

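Crop 1 shows the chrome gauge from head (88,98) to tail (214,282), the blue hex cap at (155,610), and the pink cap, bare socket and screwdriver as separate items. Crop 2 shows the tray corners at (168,430), (258,575), (552,402) and (455,250). The dish is at (120,262) and the red box at (315,158).

Run:
```python
from h import *
s=bot.sense()
p=bot.camera('top')
c1=lambda r,c:(140+(r+.5)/4-.5,95+(c+.5)/4-.5)
c2=lambda r,c:(145+(r+.5)/3.4-.5,335+(c+.5)/3.4-.5)
h=ray(p,c1(88,98),.008); t=ray(p,c1(214,282),.008)
print('gauge',h,t,(h+t)/2,np.linalg.norm(h-t),np.degrees(np.arctan2(*(h-t)[1::-1])))
C=[ray(p,c2(*x),.052) for x in [(168,430),(258,575),(552,402),(455,250)]]
print('tray',np.mean(C,0)); e=(C[0]+C[1]-C[2]-C[3])/2; print(np.linalg.norm(e),np.degrees(np.arctan2(e[1],e[0])))
print(ray(p,c2(120,262),.05))
print('nut',ray(p,c1(155,610),.03))
print('box',ray(p,c2(315,158),.069))
print('disc',ray(p,(233,424),.03), s['q'])
```

```text
gauge [0.64494259 0.33242104 0.008     ] [0.58320228 0.23553881 0.008     ] [0.61407243 0.28397993 0.008     ] 0.11488269079067435 57.49178882963297
tray [ 0.48356479 -0.31266259  0.052     ]
0.1882810175810046 -32.46949335260863
[ 0.61199781 -0.23528645  0.05      ]
nut [0.61157526 0.07474402 0.03      ]
box [ 0.49794085 -0.17286849  0.069     ]
disc [ 0.5154922  -0.26067837  0.03      ] [ 1.02316233  0.57565889  0.02490307  1.43712964 -0.01503118  1.12900346
 -0.05650245]
```

```bash
python3 -m pendant '{"claw":[1,1,1,1,1,1,1,1,1,1],"translation":[[-0.03,0,-0.03],[-0.07,0,-0.07],[-0.115,0,-0.11],[-0.16,0,-0.155],[-0.2,0,-0.195],[-0.245,0,-0.24],[-0.29,0,-0.28],[-0.33,0,-0.32],[-0.37,0,-0.36],[-0.4,0,-0.39]],"twist":[-3,-6,-9,-12,-15,-18,-21,-25,-28,-31]}' 40
python3 - <<'E'
from h import *
s=bot.sense(); print(totool(s,[0.614,0.284,0.13]))
E
```

```text
time_s: 2.05
position: [0.4859, -0.0734, 0.2427]
eef_rot: [-0.342, 0.341, -0.619, 0.619]
contact_force: [0.7, -0.2, -0.4]
opening: 0.0855
[-0.37059872  0.11288691 -0.08229542]
```

```bash
python3 -m pendant '{"claw":[1,1,1,1,1,1,1,1,1,1],"translation":[[-0.03,0,-0.01],[-0.08,0.01,-0.02],[-0.13,0.03,-0.03],[-0.18,0.045,-0.04],[-0.235,0.06,-0.05],[-0.29,0.08,-0.065],[-0.335,0.1,-0.075],[-0.37,0.11,-0.082],[-0.37,0.11,-0.082],[-0.37,0.11,-0.082]],"twist":[0,0,0,0,0,0,0,0,0,0]}'
python3 - <<'E'
from h import *
s=bot.sense(); p=bot.camera('wrist'); cv2.imwrite('pics/w1.png',p['image'])
print(Rq(s['eef_rot']).round(3))
for d in bot.place_of(p,'tyre_gauge'): print(d, ray(p,d['centre'],0,s))
E
```

```text
time_s: 3.3
position: [0.6139, 0.2826, 0.1328]
eef_rot: [-0.342, 0.341, -0.619, 0.62]
contact_force: [-0.7, -0.1, 0.6]
opening: 0.0854
[[-0.534  0.001  0.846]
 [-0.846 -0.001 -0.534]
 [ 0.    -1.     0.001]]
{'centre': [203.4, 284.3], 'confidence': 0.8} [0.61601665 0.28427556 0.        ]
```

View pics/w1.png

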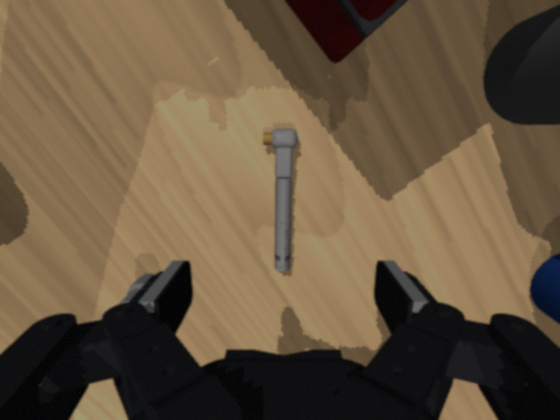

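The wrist view shows the gauge upright in the picture: head (137,284), tail (266,282), centred between the open fingers. The socket at (285,140) is clear of the left finger. Next I descend and grip.

```bash
python3 -m pendant '{"claw":[0.6,0.6,0.6,0.6,0.6,0.6,0,0,0,0],"translation":[[-0.002,0.03,0.001],[-0.002,0.06,0.001],[-0.002,0.09,0.001],[-0.002,0.11,0.001],[-0.002,0.118,0.001],[-0.002,0.118,0.001],[-0.002,0.118,0.001],[-0.002,0.118,0.001],[-0.002,0.118,0.001],[-0.002,0.118,0.001]],"twist":[0,0,0,0,0,0,0,0,0,0]}' 50
python3 -m pendant '{"claw":[0,0,0,0,0,0,0,0,0,0],"translation":[[0,0,0],[0,0,0],[0,-0.01,0],[0,-0.04,0],[0,-0.08,0],[0,-0.12,0],[0,-0.15,0],[0,-0.17,0],[0,-0.17,0],[0,-0.17,0]],"twist":[0,0,0,0,0,0,0,0,0,0]}' 50
python3 - <<'E'
from h import *
s=bot.sense(); p=bot.camera('wrist'); cv2.imwrite('pics/w2.png',p['image'])
print(Rq(s['eef_rot']).round(3),totool(s,[.4845,-.314,.12]))
E
```

```text
time_s: 4.65
position: [0.6169, 0.2833, 0.0165]
eef_rot: [-0.342, 0.34, -0.619, 0.62]
contact_force: [-0.8, -1.0, 7.2]
opening: 0.0123
time_s: 5.9
position: [0.616, 0.2829, 0.1857]
eef_rot: [-0.342, 0.34, -0.619, 0.62]
contact_force: [-0.2, -0.5, -0.7]
opening: 0.0124
[[-0.535  0.002  0.845]
 [-0.845 -0.    -0.535]
 [-0.001 -1.     0.002]] [0.57482605 0.0656442  0.20784612]
```

View pics/w2.png

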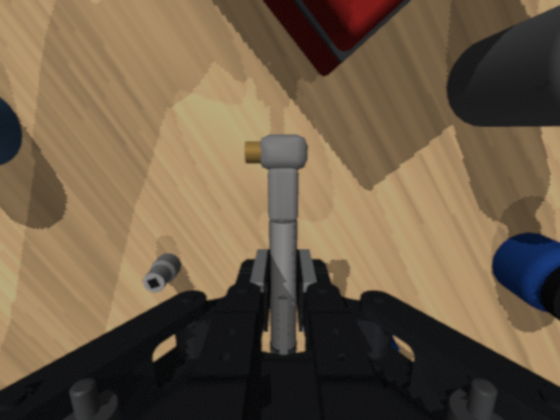

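The gauge is held level between the pads, head at (152,283). I carry it to above the tray with a 90° twist.

```bash
python3 -m pendant '{"claw":[0,0,0,0,0,0,0,0,0,0],"translation":[[0.03,0,0.01],[0.085,0,0.03],[0.14,0,0.05],[0.195,0,0.07],[0.25,0,0.09],[0.305,0,0.11],[0.36,0,0.13],[0.415,0,0.15],[0.465,0,0.168],[0.5,0,0.18]],"twist":[4,12,21,30,39,48,57,66,75,84]}'
python3 - <<'E'
from h import *
s=bot.sense(); print(Rq(s['eef_rot']).round(3),totool(s,[.4845,-.314,.14]))
E
```

```text
time_s: 7.2
position: [0.4991, -0.2385, 0.1847]
eef_rot: [0.164, -0.164, -0.688, 0.688]
contact_force: [0.7, -0.7, -0.5]
opening: 0.0122
[[-0.893 -0.    -0.45 ]
 [ 0.45  -0.001 -0.893]
 [-0.    -1.     0.001]] [-0.02086845  0.04474105  0.07393639]
```

```bash
python3 -m pendant '{"claw":[0,0,0,0,0,0,0,0,0,0],"translation":[[-0.006,0.01,0.02],[-0.012,0.025,0.045],[-0.02,0.04,0.07],[-0.021,0.045,0.074],[-0.021,0.045,0.074],[-0.021,0.045,0.074],[-0.021,0.045,0.074],[-0.021,0.045,0.074],[-0.021,0.045,0.074],[-0.021,0.045,0.074]],"twist":[2,4,6,6,6,6,6,6,6,6]}'
python3 - <<'E'
from h import *
s=bot.sense(); print(Rq(s['eef_rot']).round(3))
p=bot.camera('wrist'); cv2.imwrite('pics/w3.png',p['image'])
for n in ['tray','dish']:
  for d in bot.place_of(p,n): print(n,d,ray(p,d['centre'],.036,s))
p=bot.camera('top'); cv2.imwrite('pics/top3.png',p['image'])
for n in ['tray','dish']:
  for d in bot.place_of(p,n): print(n,d,ray(p,d['centre'],.036,s))
E
```

```text
time_s: 8.45
position: [0.4847, -0.3141, 0.1398]
eef_rot: [0.199, -0.199, -0.678, 0.679]
contact_force: [0.1, -0.5, -0.3]
opening: 0.0124
[[-0.841 -0.    -0.541]
 [ 0.541 -0.001 -0.841]
 [-0.    -1.     0.001]]
tray {'centre': [214.5, 283.1], 'confidence': 0.57} [ 0.48474141 -0.31444874  0.036     ]
dish {'centre': [129.8, 98.1], 'confidence': 0.95} [ 0.61441279 -0.23427682  0.036     ]
tray {'centre': [248.0, 453.5], 'confidence': 0.56} [ 0.48794842 -0.31227287  0.036     ]
dish {'centre': [180.8, 413.8], 'confidence': 0.64} [ 0.61466755 -0.24291868  0.036     ]
```

View pics/w3.png

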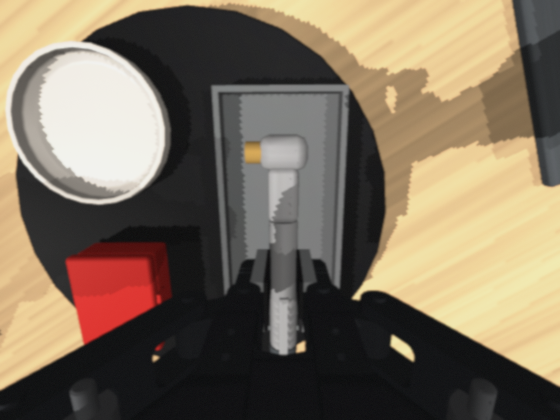

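View pics/top3.png

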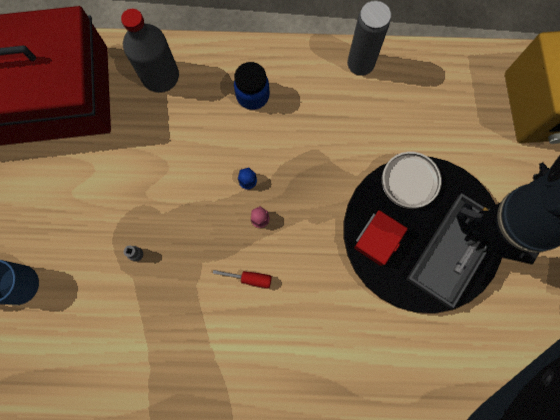

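The gauge sits over the tray, parallel to its long axis: walls at columns 220 and 342, gauge at 284. I lower and release.

```bash
python3 -m pendant '{"claw":[0,0,0,0,0,0,0,0,0.3,0.3],"translation":[[0,0.02,0],[0,0.045,0],[0,0.065,0],[0,0.078,0],[0,0.083,0],[0,0.085,0],[0,0.085,0],[0,0.085,0],[0,0.085,0],[0,0.085,0]],"twist":[0,0,0,0,0,0,0,0,0,0]}'
python3 - <<'E'
from h import *
s=bot.sense(); print(s['contact_force'])
E
python3 -m pendant '{"claw":[0.3,0.3,0.3,0.3,0.3,0.3,0.3,0.3,0.3,0.3],"translation":[[0,0,0],[0,-0.005,0],[0,-0.02,0],[0,-0.05,0],[0,-0.08,0],[0,-0.12,0],[0,-0.13,0],[0,-0.13,0],[0,-0.13,0],[0,-0.13,0]],"twist":[0,0,0,0,0,0,0,0,0,0]}'
python3 - <<'E'
from h import *
s=bot.sense(); print(Rq(s['eef_rot']).round(3),totool(s,[.616,.0745,.14]))
p=bot.camera('wrist'); cv2.imwrite('pics/w4.png',p['image'])
for n in ['tray','tyre_gauge','dish']:
  for d in bot.place_of(p,n): print(n,d,ray(p,d['centre'],.036,s))
E
```

```text
time_s: 10.0
position: [0.4847, -0.3143, 0.0549]
eef_rot: [0.199, -0.199, -0.678, 0.679]
contact_force: [0.9, 0.2, 0.2]
opening: 0.0256
[0.88847906 0.23674748 0.18134905]
time_s: 11.25
position: [0.4842, -0.3138, 0.1839]
eef_rot: [0.2, -0.199, -0.678, 0.679]
contact_force: [-0.0, 0.4, -0.8]
opening: 0.0255
[[-0.841 -0.002 -0.541]
 [ 0.541 -0.    -0.841]
 [ 0.001 -1.     0.001]] [ 0.09910685  0.04360925 -0.3979383 ]
tray {'centre': [201.8, 281.3], 'confidence': 0.69} [ 0.48478671 -0.31262383  0.036     ]
tyre_gauge {'centre': [199.4, 282.6], 'confidence': 0.8} [ 0.48607147 -0.31490832  0.036     ]
dish {'centre': [127.4, 126.9], 'confidence': 0.82} [ 0.61511112 -0.23492926  0.036     ]
```

View pics/w4.png

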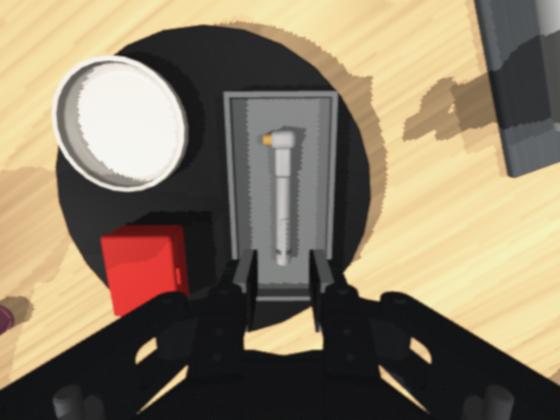

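The gauge lies flat and centred in the tray: centre (199,283) against tray (202,281). Next is the nut cover.

```bash
python3 -m pendant '{"claw":[1,1,1,1,1,1,1,1,1,1],"translation":[[0.007,0,-0.03],[0.02,0,-0.08],[0.034,0,-0.135],[0.048,0,-0.19],[0.062,0,-0.25],[0.075,0.01,-0.3],[0.087,0.025,-0.35],[0.095,0.04,-0.385],[0.099,0.044,-0.398],[0.099,0.044,-0.398]],"twist":[-4,-12,-20,-28,-36,-43,-49,-53,-53,-53]}'
python3 - <<'E'
from h import *
s=bot.sense(); print(Rq(s['eef_rot']).round(3))
p=bot.camera('wrist'); cv2.imwrite('pics/w5.png',p['image'])
for d in bot.place_of(p,'nut_cover'): X=ray(p,d['centre'],.0,s); print(d,X,totool(s,X))
E
```

```text
time_s: 12.7
position: [0.6163, 0.0744, 0.1397]
eef_rot: [-0.124, 0.125, -0.696, 0.696]
contact_force: [0.2, 0.2, 0.1]
opening: 0.0853
[[-0.938 -0.001  0.346]
 [-0.346 -0.001 -0.938]
 [ 0.002 -1.     0.001]]
{'centre': [280.3, 280.6], 'confidence': 0.84} [0.54259415 0.05002165 0.        ] [ 0.07735937  0.13986827 -0.00273181]
{'centre': [203.5, 281.6], 'confidence': 0.71} [0.61605281 0.07587794 0.        ] [-0.00050831  0.13973543 -0.00157904]
```

View pics/w5.png

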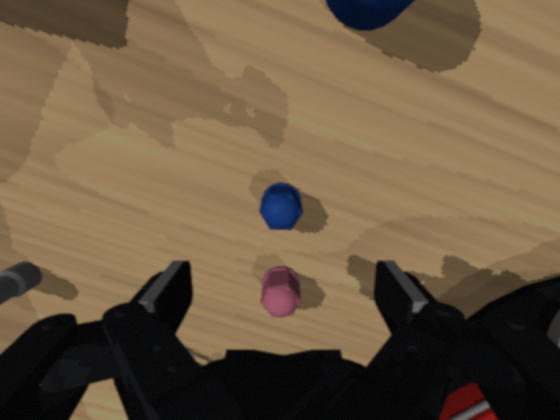

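The blue cap is centred between the fingers at (206,281). The pink one at (292,281) is clear, behind the jaw plane. I descend and grip.

```bash
python3 -m pendant '{"claw":[1,1,1,1,1,1,1,0,0,0],"translation":[[0,0.03,-0.001],[0,0.06,-0.001],[0,0.09,-0.001],[0,0.113,-0.001],[0,0.122,-0.001],[0,0.122,-0.001],[0,0.122,-0.001],[0,0.122,-0.001],[0,0.122,-0.001],[0,0.122,-0.001]],"twist":[0,0,0,0,0,0,0,0,0,0]}' 30
python3 -m pendant '{"claw":[0,0,0,0,0,0,0,0,0,0],"translation":[[0,0,0],[0,0,0],[0,-0.01,0],[0,-0.04,0],[0,-0.08,0],[0,-0.12,0],[0,-0.15,0],[0,-0.16,0],[0,-0.16,0],[0,-0.16,0]],"twist":[0,0,0,0,0,0,0,0,0,0]}' 30
python3 - <<'E'
from h import *
s=bot.sense(); p=bot.camera('wrist'); cv2.imwrite('pics/w6.png',p['image'])
print(Rq(s['eef_rot']).round(3),totool(s,[.614,-.236,.14]))
E
```

```text
time_s: 14.05
position: [0.6162, 0.0731, 0.0188]
eef_rot: [-0.123, 0.124, -0.696, 0.697]
contact_force: [-2.3, -0.1, 13.6]
opening: 0.0331
time_s: 15.3
position: [0.6155, 0.0733, 0.1774]
eef_rot: [-0.123, 0.124, -0.696, 0.697]
contact_force: [-0.8, 0.0, -0.8]
opening: 0.0329
[[-0.939 -0.002  0.344]
 [-0.344 -0.002 -0.939]
 [ 0.003 -1.     0.001]] [0.10762068 0.03814182 0.28983337]
```

View pics/w6.png

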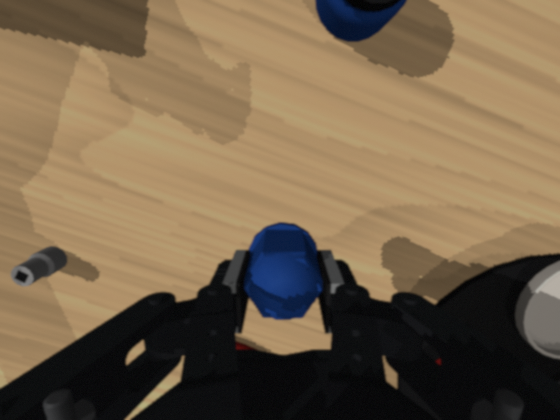

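The blue cap is held upright at (270,284). I move over the dish.

```bash
python3 -m pendant '{"claw":[0,0,0,0,0,0,0,0,0,0],"translation":[[0.011,0,0.03],[0.03,0,0.08],[0.049,0,0.13],[0.067,0,0.18],[0.085,0,0.23],[0.1,0.01,0.27],[0.107,0.025,0.288],[0.1075,0.038,0.29],[0.1075,0.038,0.29],[0.1075,0.038,0.29]],"twist":[0,0,0,0,0,0,0,0,0,0]}'
python3 - <<'E'
from h import *
s=bot.sense(); p=bot.camera('wrist'); cv2.imwrite('pics/w7.png',p['image'])
for d in bot.place_of(p,'dish'): X=ray(p,d['centre'],.036,s); print(d,X,totool(s,X))
p=bot.camera('scene'); cv2.imwrite('pics/s7.png',p['image'])
for d in bot.place_of(p,'dish'): X=ray(p,d['centre'],.036,s); print(d,X,totool(s,X))
E
```

```text
time_s: 16.6
position: [0.6148, -0.2339, 0.1402]
eef_rot: [-0.124, 0.125, -0.696, 0.696]
contact_force: [0.2, -0.2, -0.8]
opening: 0.0331
{'centre': [217.9, 283.8], 'confidence': 0.88} [ 0.61225342 -0.23529038  0.036     ] [0.00265149 0.10422686 0.00033627]
{'centre': [208.6, 153.7], 'confidence': 0.95} [ 0.62067505 -0.23621025  0.036     ] [-0.00493001  0.10421061  0.00411658]
{'centre': [156.8, 166.5], 'confidence': 0.31} [ 0.48972815 -0.31426367  0.036     ] [0.14494728 0.10458688 0.03197482]
```

View pics/w7.png

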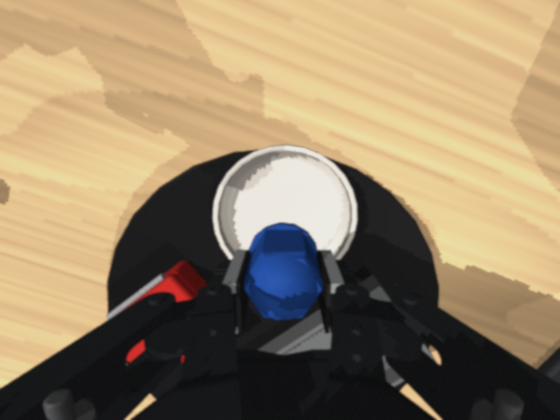

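The dish is centred under the TCP: dish centre (218,284), within 5 mm on both estimates. I lower and release.

```bash
python3 -m pendant '{"claw":[0,0,0,0,0,0,0,0,0.55,0.55],"translation":[[0,0.02,0],[0,0.045,0],[0,0.065,0],[0,0.076,0],[0,0.081,0],[0,0.083,0],[0,0.083,0],[0,0.083,0],[0,0.083,0],[0,0.083,0]],"twist":[0,0,0,0,0,0,0,0,0,0]}'
python3 -m pendant '{"claw":[0.55,0.55,0.55,0.55,0.55,0.55,0.55,0.55,0.55,0.55],"translation":[[0,0,0],[0,0,0],[0,-0.015,0],[0,-0.04,0],[0,-0.08,0],[0,-0.12,0],[0,-0.16,0],[0,-0.18,0],[0,-0.18,0],[0,-0.18,0]],"twist":[0,0,0,0,0,0,0,0,0,0]}'
python3 - <<'E'
from h import *
s=bot.sense()
for k in ['wrist','top','scene']:
  p=bot.camera(k); cv2.imwrite(f'pics/{k}8.png',p['image'])
  for n in ['dish','nut_cover','tray','tyre_gauge']:
    for d in bot.place_of(p,n): print(k,n,d['confidence'],ray(p,d['centre'],.036,s).round(3))
E
```

```text
time_s: 18.05
position: [0.6146, -0.2356, 0.0579]
eef_rot: [-0.123, 0.124, -0.695, 0.697]
contact_force: [-0.7, 0.3, -0.2]
opening: 0.0474
time_s: 19.3
position: [0.6144, -0.235, 0.2375]
eef_rot: [-0.123, 0.125, -0.696, 0.697]
contact_force: [-0.7, 0.4, 0.1]
opening: 0.0469
wrist dish 0.92 [ 0.615 -0.236  0.036]
wrist nut_cover 0.88 [ 0.616 -0.235  0.036]
wrist nut_cover 0.63 [0.554 0.025 0.036]
wrist tray 0.69 [ 0.485 -0.314  0.036]
wrist tyre_gauge 0.89 [ 0.481 -0.315  0.036]
top dish 0.93 [ 0.622 -0.238  0.036]
top nut_cover 0.9 [ 0.621 -0.234  0.036]
top nut_cover 0.72 [0.525 0.05  0.036]
top tray 0.8 [ 0.481 -0.314  0.036]
top tyre_gauge 0.74 [ 0.481 -0.32   0.036]
scene dish 0.51 [ 0.484 -0.321  0.036]
scene nut_cover 0.79 [ 0.618 -0.231  0.036]
scene tray 0.86 [ 0.48  -0.315  0.036]
scene tyre_gauge 0.85 [ 0.489 -0.31   0.036]
```

View pics/wrist8.png

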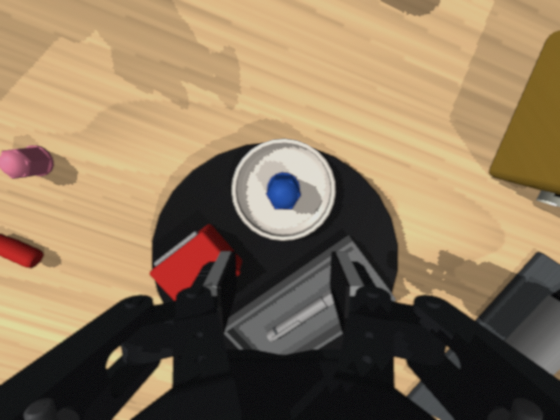

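View pics/scene8.png

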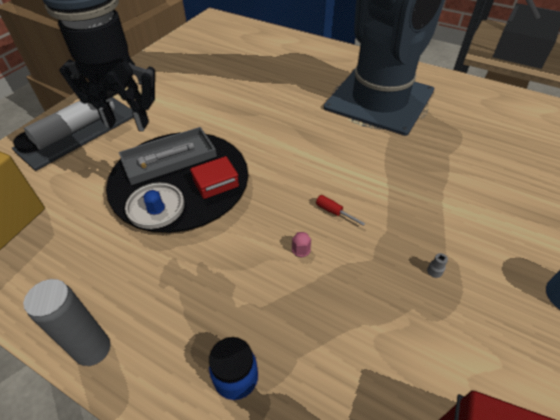

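The blue cap stands in the middle of the dish (wrist view 190,284), the gauge lies flat lengthwise in the tray (scene view 155,167), and the gripper is clear above both.

```bash
python3 -c "
from plant import bot
print(bot.finish_job())"
```

```text
the job is handed in; nothing more can be done
None
```

I sorted both items and handed the job in at about 19.5 s of the 58 s limit. The tyre gauge lies flat, lengthwise, in the long tray, and the blue wheel nut cover stands upright in the round dish. No verdict was reported.

- **Position:** In my last pictures the gauge was about 4–10 mm from the tray centre. The nut cover was within 4 mm of the dish centre in the wrist and top views.
- **Gripper:** It was open and about 18 cm above the caddy, with contact force near zero. The pink cap and the other look-alikes were left alone.
- **Disagreement:** The scene camera once reported the dish where the tray is, at low confidence (0.51). I disregarded it because the wrist and top cameras agreed with each other.
- **Contact:** The force reading rose to about 14 N upward while gripping the nut cover, probably the fingertips touching the shelf. That is well below the limits.

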